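# Test and release the stop button of a bench shaker

## Task

Test the mushroom stop button on the bench shaker using fingertips only: press its head straight down until it stays latched down by itself, and take the fingers off it. Then push the small lever on the side of the head clockwise (seen from above) with a fingertip until the button pops up again, and let the lever swing back to rest. Do not pinch the button or its lever, and leave the jar, the beaker and the tip box standing where they are.

Things in the scene. Friction and masses are not known exactly. Their poses are not given: they have to be found in the camera images.
- shaker: Low cream laboratory shaker, fixed to the bench. Origin on the bench surface exactly under the button's axis; z up. Its console (x -65 to 65 mm, y -130 to 130 mm, flat top 60 mm above the bench) carries the button; behind it, x 65 to 265 mm, is a flat platform 72 mm above the bench. Nothing else on it stands higher than the console and the platform. The button is the only thing on it to be worked.
- button_top (a point): Centre of the top of the black mushroom head: slightly domed, 49 mm diameter, 100 mm above the bench when up; the rim is 11 mm tall, its underside 20 mm above the console when up. Sinks with the head. To latch, it must be pressed straight down at least 7.5 mm (the bottom stop is at 10 mm), which takes about 3.5 N at first and 6 to 7 N at the end; then it rests about 7 mm down when let go. The lever must be at rest (not turned) while pressing, or it does not latch.
- lever_end (a point): Middle of the top edge of the outer end of the lever, a straight black arm of the head: it sticks out level from the rim along the shaker's +y when at rest, 10 mm wide, 14 mm tall, its end 54 mm from the button's axis (about 30 mm of it free outside the rim). This point is 94 mm above the bench with the button up, about 87 mm latched. It turns with the head. At rest it is pushed from its shaker -x side towards shaker +x (clockwise from above), about 1 N at its outer half.
- stop_press (a joint): How far the button is pressed in, m: 0 up, about 0.007 latched, 0.010 bottom stop. A spring lifts it.
- stop_twist (a joint): How far the head and its lever are turned clockwise seen from above, rad: 0 at rest (it cannot turn the other way), stop at 0.9. A light spring turns it back to 0. Turning it past about 0.45 (safely: 0.55) lets a latched button pop up.
- jar: Bystander: amber glass jar with a white cap, 56 mm diameter, 85 mm tall, loose on the bench; origin at the centre of its underside.
- beaker: Bystander: clear glass beaker, 60 mm diameter at the rim, 80 mm tall, loose on the bench; origin at the centre of its underside.
- tip_box: Bystander: white and grey box of 87 x 62 mm, 53 mm tall, loose on the bench; origin at the centre of its underside.

How it is judged:
By the outcome, as a careful person would: the job done as asked, in the order asked, and still so for the second after the job is handed in, with the robot touching nothing.
It also fails if it takes over 38 s, if anything falls off the work surface, if the arm or the gripper's body presses on something with over 40 N, if the wrist force passes 120 N, or if a joint passes its speed limit or range.

## Robot

A 6-joint arm with a two-finger parallel gripper is mounted at the origin on the work surface. World frame = base frame: x ahead of the robot, y to its left, z up, the work surface at z = 0. Lengths are in m, angles in rad, forces in N, time in s.
With the tool pointing down it reaches from about 0.275 to 0.85 m from the base axis. Payload 5.2 kg.
Tool frame: the origin (TCP) lies at the very end of the fingers, on their centre line; the grasp point (between the pads) lies arm.pinch_z behind it (arm.pinch_z is the distance from the TCP to the grasp point, in m); z points along the fingers, y is the direction in which the jaws open and shut (so a half turn about z gives the same grasp; the last joint's range is limited). The gripper opens to 85 mm and grips with 20 to 120 N. Pads are 22 mm wide; open, the fingers measure 114 mm over their backs; the gripper's body (76 mm by 85 mm) begins 54 mm behind the grasp point. The pads swing forward as they close: fully open they stand 13 mm farther back than shut.
Start: joints at [-1.321, 0.259, 1.535, -0, 1.348, -0.203], TCP at [0.241, -0.495, 0.192] pointing down, gripper open.
Joint ranges: [-3.14, 3.14], [-0.91, 2.08], [0.19, 2.58], [-1.22, 4.36], [0.22, 2.71], [-3.12, 3.12]. Speed limits (rad/s): [2.57, 2.57, 3.14, 3.14, 3.14, 3.14].

## Interface

Orientations are given as a 3x3 rotation matrix whose columns are the frame's x, y, z axes.
In Python, from plant import arm gives the robot as it stands.
- The arm moves only by the tool play_rows, never from a script. Its argument "plan" is text: rows parted by semicolons, each of 7 numbers parted by spaces: the shift along the tool's x, y, z in mm, then the turn, a rotation vector about the tool's x, y, z in rad, then the closure, from -1 (fully open) to 1 (shut). In form: tx ty tz ax ay az fingers; .... A call has 1 to 12 rows; each row shifts and turns the pose as measured when the row begins, along the tool's axes as they then stand; what a row does not reach is not made up. A row lasts 1/8 s, in which the tool goes at most 62.5 mm and 10.7 degrees, less where a joint would pass 70% of its speed; a pose out of reach is approached as far as the arm can. A call is refused whole if a number of a shift passes 62.5 or a number of a turn 0.188, either way. A call with a gripper value outside its range is refused whole. The fingers move at their own pace and stop on an object; "grip_force" is the grip in N (left out, the last holds). Time passes only in rows, so rows that do not move let the fingers close. It gives the time, the measured TCP pose, the force and the opening at its end, in the units of the state.
- arm.sense(): the state, without advancing time (a new reading comes with each control period).
- arm.read_camera(name): name is "scene" or "top" or "wrist"; returns the picture (384x512x3 uint8, red, green, blue); there is no depth.
- arm.camera_params(name): a dict with "fx", "fy", "cx", "cy" (pixels), "R" (3x3) and "t" (3): a world point X has camera coordinates R X + t; the wrist camera has in their place "tool_from_camera" (4x4, takes a point from camera to tool coordinates, whose origin is the TCP and whose axes are the flange's). Camera axes: x right, y down, z forward; pixel columns grow to the right and rows downward; lengths in m; the calibration is good to about 2 mm. A picture is of the moment at which its call begins: read the wrist's pose just before it. camera_params takes no time and is no camera call.
- arm.hand_in(): hands the job in, once; it reports no verdict.
The state is a dict: "clock": time; "joint_pos": joint angles; "qvel": joint speeds; "tau": joint torques, N m; "eef_pos": TCP position; "orientation": TCP orientation; "contact_force": force on the tool from outside, world axes, zero at the start; "torque": the same for the moment, N m; "grip_width": opening from 0.0 (shut) to 1.0 (fully open).
Only numpy, scipy, OpenCV 4.12 (cv2) and the standard library are available. Lean on these libraries where they do the work, as an engineer would, in place of code of your own. Each camera call takes 0.05 s, during which the arm holds its last target.

## Working session

There is one attempt and no reset: what is moved stays moved. The work goes in short steps, Python scripts to look and compute and a tool call to move; the robot and the scene stay as the last step left them, time stands still between calls to the robot, and variables do not carry over. Pictures are saved under pics/ and viewed, and the job is handed in when it is done.

Besides the shell and the picture viewer there is one more tool, called after ">>>" as a command line: name --argument value ..., lists and objects as JSON in quotes. play_rows: Moves the arm, as the interface text tells. Its arguments: {"type":"object","properties":{"plan":{"type":"string"},"grip_force":{"type":"number"}},"required":["plan"]}

```bash
mkdir -p pics; ls; python3 - <<'E'
from plant import arm
import cv2,numpy as np
s=arm.sense();print(s)
print(arm.pinch_z)
for n in("scene","top","wrist"):
    im=arm.read_camera(n);cv2.imwrite(f"pics/{n}0.png",im[:,:,::-1]);print(n,arm.camera_params(n))
E
```

```text
pics
{'clock': 0.0, 'joint_pos': array([-1.32079908e+00,  2.59340980e-01,  1.53610083e+00,  5.19769383e-06,
        1.34802558e+00, -2.02774108e-01]), 'qvel': array([ 0.00026012, -0.00038253,  0.00025344,  0.00139133, -0.00016914,
       -0.00078823]), 'tau': array([-2.77999941e-03, -4.46043563e+01, -2.90581727e+01, -8.48584041e-04,
        1.16198263e-02,  1.35427051e-06]), 'eef_pos': array([ 0.24048252, -0.49395326,  0.19086875]), 'orientation': array([[ 8.99238796e-01,  4.37457857e-01, -4.58902249e-04],
       [ 4.37457931e-01, -8.99237040e-01,  1.81771753e-03],
       [ 3.82512913e-04, -1.83531255e-03, -9.99998243e-01]]), 'contact_force': array([ 0.5253677 , -0.26245533, -0.19552324]), 'torque': array([-0.047582  ,  0.0624037 ,  0.03348081]), 'grip_width': 1.0027337686581757}
0.0187
scene {'fx': 462.51342189743883, 'fy': 462.51342189743883, 'cx': 260.25647022320834, 'cy': 187.06893913520983, 'R': array([[-0.58109204,  0.81376146, -0.0111503 ],
       [ 0.68695084,  0.48310037, -0.54287436],
       [-0.43638352, -0.32311968, -0.8397399 ]]), 't': array([ 0.26171139, -0.37784528,  1.42314152])}
top {'fx': 426.66918645399016, 'fy': 426.66918645399016, 'cx': 255.33640844652214, 'cy': 196.3824294810584, 'R': array([[ 0.01982882, -0.9997511 , -0.010225  ],
       [-0.99813907, -0.01920493, -0.05787538],
       [ 0.05766461,  0.01135358, -0.99827145]]), 't': array([0.08249292, 0.56665097, 1.09721578])}
wrist {'fx': 272.96097000891865, 'fy': 272.96097000891865, 'cx': 250.15586581152812, 'cy': 191.92687086445508, 'tool_from_camera': array([[-2.05112183e-04, -9.65760152e-01, -2.59436481e-01,
         6.58989525e-02],
       [ 9.99999911e-01, -2.93752809e-04,  3.02897238e-04,
        -4.10928925e-04],
       [-3.68736277e-04, -2.59436396e-01,  9.65760126e-01,
        -1.81431071e-01],
       [ 0.00000000e+00,  0.00000000e+00,  0.00000000e+00,
         1.00000000e+00]])}
```

View pics/scene0.png

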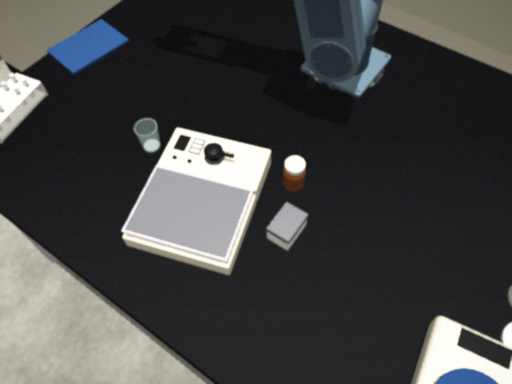

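View pics/top0.png

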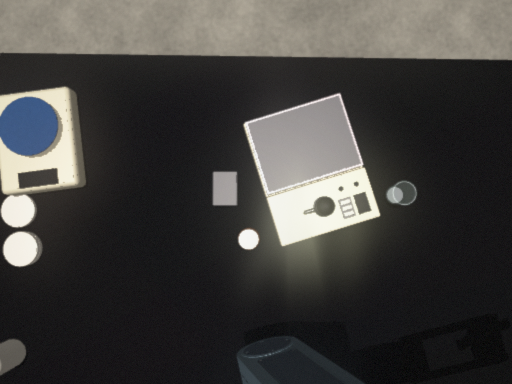

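View pics/wrist0.png

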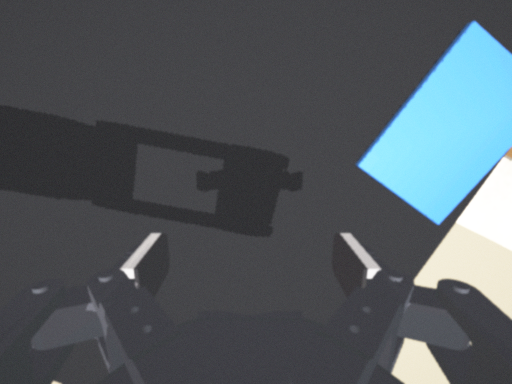

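The top view shows the black head near (325,206) with the lever reaching left to (305,211). The jar is at (248,239), the tip box at (225,188) and the beaker at (402,193). In the scene view the head is at (214,153) and the lever points right to (233,156).

```bash
cat > h.py <<'E'
import numpy as np,cv2
from plant import arm
def ray(n,u,v,z):
    p=arm.camera_params(n);d=p["R"].T@np.array([(u-p["cx"])/p["fx"],(v-p["cy"])/p["fy"],1]);c=-p["R"].T@p["t"]
    return c+d*(z-c[2])/d[2]
def proj(n,X):
    p=arm.camera_params(n);q=p["R"]@np.asarray(X)+p["t"];return np.array([p["fx"]*q[0]/q[2]+p["cx"],p["fy"]*q[1]/q[2]+p["cy"]])
E
python3 - <<'E'
from h import *
for n,(x0,y0,x1,y1) in {"top":(235,85,390,255),"scene":(110,115,280,280)}.items():
    im=cv2.imread(f"pics/{n}0.png");g=im.max(2)
    c=im[y0:y1,x0:x1];cv2.imwrite(f"pics/{n}0z.png",cv2.resize(c,None,fx=3.4,fy=3.4,interpolation=cv2.INTER_CUBIC))
    m=((g>110)).astype(np.uint8)
    cs,_=cv2.findContours(m,cv2.RETR_CCOMP,cv2.CHAIN_APPROX_SIMPLE)
    for k in cs:
        a=cv2.contourArea(k);x,y,w,h=cv2.boundingRect(k)
        if a>60 and x>=x0-60 and x<x1+40 and y<y1: print(n,a,(x,y,w,h),cv2.minAreaRect(k))
    # head: dark pixels
    hx=(300,192,340,222) if n=="top" else (200,140,240,168)
    sub=g[hx[1]:hx[3],hx[0]:hx[2]]
    d=(sub<90).astype(np.uint8)
    nl,lab,st,ce=cv2.connectedComponentsWithStats(d)
    for i in range(1,nl):
        if st[i,4]>20: print(n,"dark",st[i]+[hx[0],hx[1],0,0,0],ce[i]+hx[:2])
    i=1+np.argmax(st[1:,4]); M=(lab==i).astype(np.uint8)
    o=cv2.morphologyEx(M,cv2.MORPH_OPEN,cv2.getStructuringElement(cv2.MORPH_ELLIPSE,(9,9)))
    cc=cv2.moments(o,True);print("head c",cc['m10']/cc['m00']+hx[0],cc['m01']/cc['m00']+hx[1],cc['m00'])
    print("\n".join("".join("#" if v else "." for v in r) for r in M))
E
```

```text
top 337.5 (238, 228, 22, 22) ((248.25001525878906, 238.75001525878906), (21.21320343017578, 20.50609588623047), 45.0)
top 191.5 (387, 181, 29, 24) ((399.8337707519531, 195.57742309570312), (24.333187103271484, 22.368396759033203), 49.08561706542969)
top 728.5 (213, 172, 24, 33) ((224.5, 188.0), (32.0, 23.0), 90.0)
top 13542.0 (243, 93, 137, 158) ((312.7998962402344, 174.85519409179688), (142.46920776367188, 105.02411651611328), 72.75853729248047)
top 288.0 (316, 196, 19, 21) ((325.0, 206.0), (18.0, 20.0), 0.0)
top 223.0 (354, 192, 17, 22) ((361.8302917480469, 202.6009063720703), (20.21013641357422, 12.739089965820312), 73.3007583618164)Traceback (most recent call last):
  File "<stdin>", line 19, in <module>
ZeroDivisionError: float division by zero
```

```bash
sleep 0.1
python3 - <<'E'
from h import *
for n,hx in {"top":(298,190,342,224),"scene":(198,138,244,170)}.items():
    im=cv2.imread(f"pics/{n}0.png");g=im.max(2)
    c=im[hx[1]:hx[3],hx[0]:hx[2]];cv2.imwrite(f"pics/{n}0h.png",cv2.resize(c,None,fx=14,fy=14,interpolation=cv2.INTER_CUBIC))
    s=g[hx[1]:hx[3],hx[0]:hx[2]];print(n,np.percentile(s,[0,5,20,50,80]))
im=cv2.imread("pics/scene0.png");cv2.imwrite("pics/scene0z.png",cv2.resize(im[115:280,110:320],None,fx=3.5,fy=3.5,interpolation=cv2.INTER_CUBIC))
E
```

```text
top [ 87.  95. 127. 245. 247.]
scene [ 18.  31.  62. 251. 255.]
```

View pics/top0h.png

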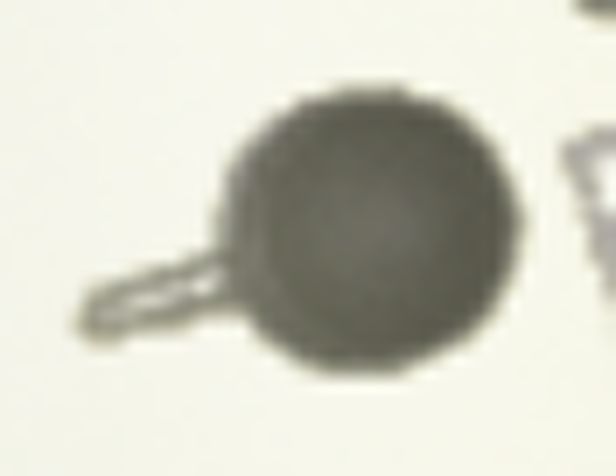

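View pics/scene0h.png

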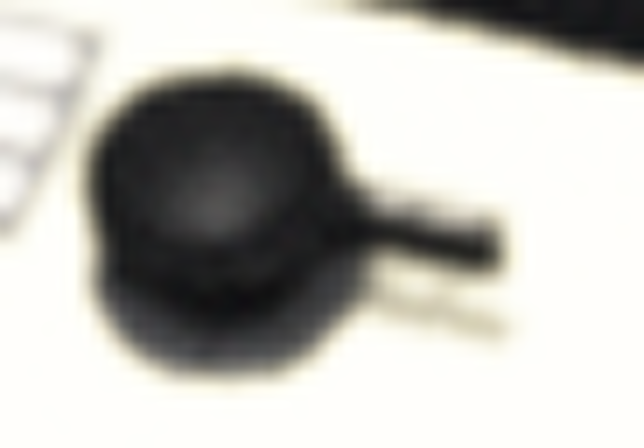

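View pics/scene0z.png

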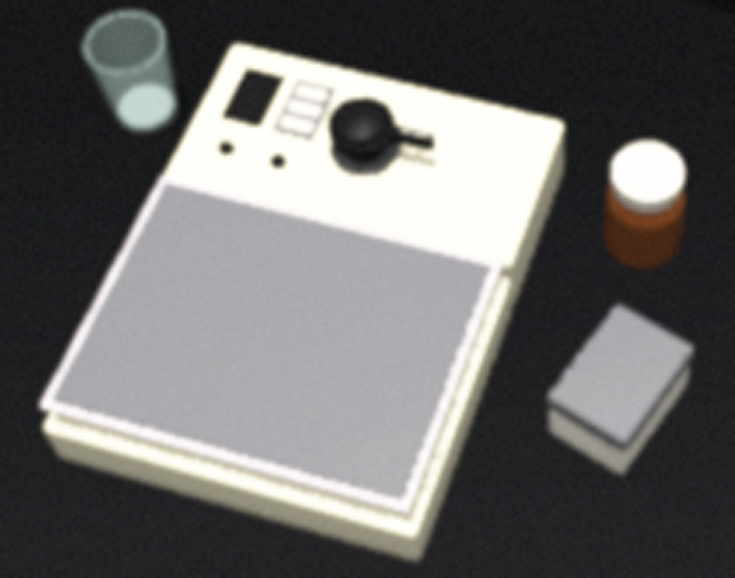

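```bash
python3 - <<'E'
from h import *
f=lambda o,u,v:(o[0]+(u+.5)/14-.5,o[1]+(v+.5)/14-.5)
T=(298,190);S=(198,138)
hb=ray("top",*f(T,375,231),.088);print("head top-cam",hb)
le=ray("top",*f(T,82,318),.090);print("lever end",le, np.hypot(*(le-hb)[:2]))
a=np.arctan2(*(le-hb)[1::-1]);print("yaw of +y dir",a,"shaker yaw",a-np.pi/2)
hs=ray("scene",*f(S,217,163),.091);print("head scene",hs)
ls=ray("scene",*f(S,500,240),.090);print("lever scene",ls,np.hypot(*(ls-hs)[:2]))
# edges of console
g=cv2.imread("pics/top0.png").max(2);m=(g>110).astype(np.uint8)
cs,_=cv2.findContours(m,cv2.RETR_EXTERNAL,cv2.CHAIN_APPROX_NONE);k=max(cs,key=lambda k:cv2.contourArea(k) if 300<cv2.boundingRect(k)[0]+80<400 else 0)
q=cv2.approxPolyDP(k,4,True)[:,0];print(q.tolist())
for p in q: print(p,ray("top",*p,.06)[:2],ray("top",*p,.072)[:2])
print("jar",ray("top",248.2,238.7,.085),"beaker rim",ray("top",404,193,.08),"tip",ray("top",224.5,188,.053))
E
```

```text
head top-cam [ 0.54049722 -0.07580574  0.088     ]
lever end [ 0.52431813 -0.02487236  0.09      ] 0.05344129232790619
yaw of +y dir 1.8783678562858124 shaker yaw 0.3075715294909158
head scene [ 0.54055293 -0.076844    0.091     ]
lever scene [ 0.52486018 -0.02645282  0.09      ] 0.0527781571706
[[339, 93], [243, 124], [279, 242], [290, 249], [311, 250], [316, 236], [379, 216]]
[339  93] [ 0.8295358 -0.1142289] [ 0.82584422 -0.11203843]
[243 124] [0.74562526 0.12797363] [0.74287565 0.12744516]
[279 242] [0.44968764 0.03181491] [0.45026019 0.03236591]
[290 249] [0.43289589 0.00415816] [0.43365695 0.00501963]
[311 250] [ 0.43149142 -0.04808097] [ 0.43226824 -0.04663307]
[316 236] [ 0.46644814 -0.06009921] [ 0.46683254 -0.05851639]
[379 216] [ 0.51934445 -0.2164953 ] [ 0.51913503 -0.2131568 ]
jar [0.45736148 0.10811393 0.085     ] beaker rim [ 0.57662086 -0.27194361  0.08      ] tip [0.58258732 0.17158909 0.053     ]
```

Both views put the button axis at about (0.5405, -0.0763). The lever length measures 53 mm, which matches the stated 54, and the shaker yaw is about 0.31. I'll close the fingers, align the tool with the shaker and travel over at a safe height.

>>> play_rows --plan "0 0 0 0 0 0.145 1; 41 -31 0 0 0 0 1; 41 -31 0 0 0 0 1; 41 -31 0 0 0 0 1; 41 -31 0 0 0 0 1; 41 -31 0 0 0 0 1; 41 -31 0 0 0 0 1; 41 -31 0 0 0 0 1; 0 0 0 0 0 0 1" --grip_force 40

```text
clock: 1.27
eef_pos: [0.4548, -0.1925, 0.1889]
orientation: [[0.955, 0.295, -0.002], [0.295, -0.955, 0.005], [-0.0, -0.005, -1.0]]
contact_force: [-0.9, -0.0, -0.2]
grip_width: 0.001
```

>>> play_rows --plan "39 -29 0 0 0 -0.01 1; 39 -29 0 0 0 0 1; 38 -28 10 0 0 0 1; 0 0 20 0 0 0 1; 0 0 10 0 0 0 1"

```text
clock: 1.9
eef_pos: [0.5414, -0.0762, 0.148]
orientation: [[0.953, 0.302, -0.002], [0.302, -0.953, 0.002], [-0.001, -0.003, -1.0]]
contact_force: [0.0, -0.3, -0.3]
grip_width: 0.001
```

```bash
cat > st.py <<'E'
from h import *
import sys
s=arm.sense();p=s["eef_pos"];R=s["orientation"]
B=np.array([.5405,-.0763]);a=.308;c,q=np.cos(a),np.sin(a)
d=p[:2]-B;print("clk %.2f"%s["clock"],"TCP in shaker mm",np.round(1e3*np.array([c*d[0]+q*d[1],-q*d[0]+c*d[1],p[2]]),1),"yaw",np.arctan2(R[1,0],R[0,0]).round(3),"tilt",R[:2,2].round(4),"F",s["contact_force"].round(2),"g",s["grip_width"].round(3))
for n in sys.argv[2:]:
    im=arm.read_camera(n)[:,:,::-1]
    if n!="wrist":
        u,v=proj(n,[.53,-.05,.09]);u,v=int(u),int(v);im=cv2.resize(im[max(0,v-45):v+45,u-60:u+60],None,fx=6,fy=6,interpolation=cv2.INTER_CUBIC)
    cv2.imwrite(f"pics/{n}{sys.argv[1]}.png",im)
E
python3 st.py 1 wrist scene
```

```text
Traceback (most recent call last):
  File "st.py", line 5, in <module>
    d=p[:2]-B;print("clk %.2f"%s["clock"],"TCP in shaker mm",np.round(1e3*np.array([c*d[0]+q*d[1],-q*d[0]+c*d[1],p[2]]),1),"yaw",np.arctan2(R[1,0],R[0,0]).round(3),"tilt",R[:2,2].round(4),"F",s["contact_force"].round(2),"g",s["grip_width"].round(3))
                                                                                                                                                                                                                                ^^^^^^^^^^^^^^^^^^^^^
AttributeError: 'float' object has no attribute 'round'
```

```bash
sed -i 's/s\["grip_width"\].round(3)/round(s["grip_width"],3)/' st.py; python3 st.py 1 wrist scene
```

```text
clk 1.90 TCP in shaker mm [  0.9  -0.2 148. ] yaw 0.307 tilt [-0.0016  0.0022] F [ 0.05 -0.31 -0.29] g 0.001
```

View pics/wrist1.png

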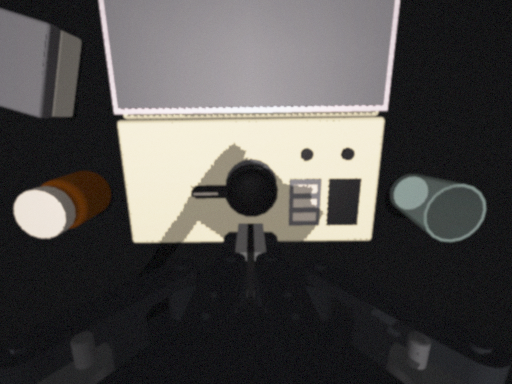

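View pics/scene1.png

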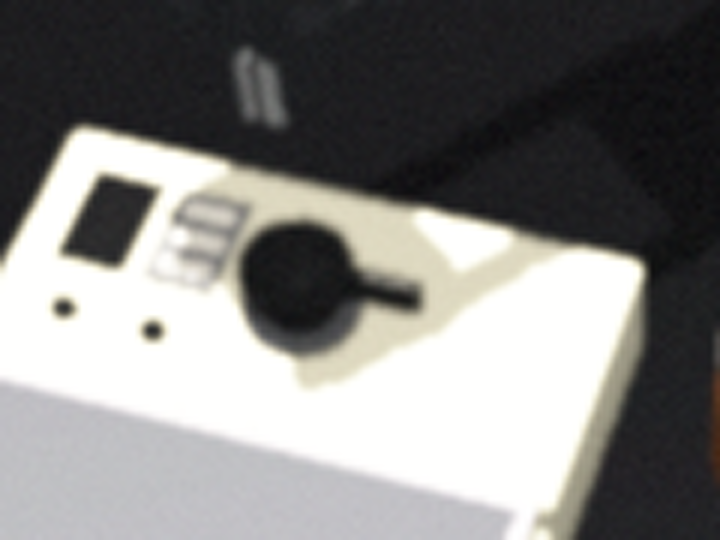

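The wrist view shows the head at (250,188) with the lever left to (193,192) and the shut fingertips at (250,245). The jar, box and beaker are well clear. Next I'll descend to just above the head.

>>> play_rows --plan "-1 0 20 0 0 0 1; 0 0 16 0 0 0 1; 0 0 6 0 0 0 1; 0 0 0 0 0 0 1"

```text
clock: 2.5
eef_pos: [0.5408, -0.0802, 0.1071]
orientation: [[0.955, 0.297, 0.001], [0.297, -0.955, 0.001], [0.002, -0.001, -1.0]]
contact_force: [0.1, -0.1, 0.1]
grip_width: -0.001
```

```bash
python3 st.py 2 scene;python3 - <<'E'
from h import *
# wrist1 check: pose at that time
p=arm.camera_params("wrist");T=p["tool_from_camera"]
R=np.array([[.953,.302,-.0016],[.302,-.953,.0022],[-.001,-.003,-1]]);t=np.array([.5414,-.0762,.148])
o=R@T[:3,3]+t
for (u,v,z) in[(250.5,188,.092),(193,192,.09)]:
    d=R@T[:3,:3]@np.array([(u-p["cx"])/p["fx"],(v-p["cy"])/p["fy"],1]);print(o+d*(z-o[2])/d[2])
E
```

```text
clk 2.50 TCP in shaker mm [ -0.9  -3.8 107.1] yaw 0.302 tilt [0.0013 0.001 ] F [ 0.12 -0.1   0.13] g -0.001
[ 0.54673068 -0.07427669  0.092     ]
[ 0.52686449 -0.02576585  0.09      ]
```

View pics/scene2.png

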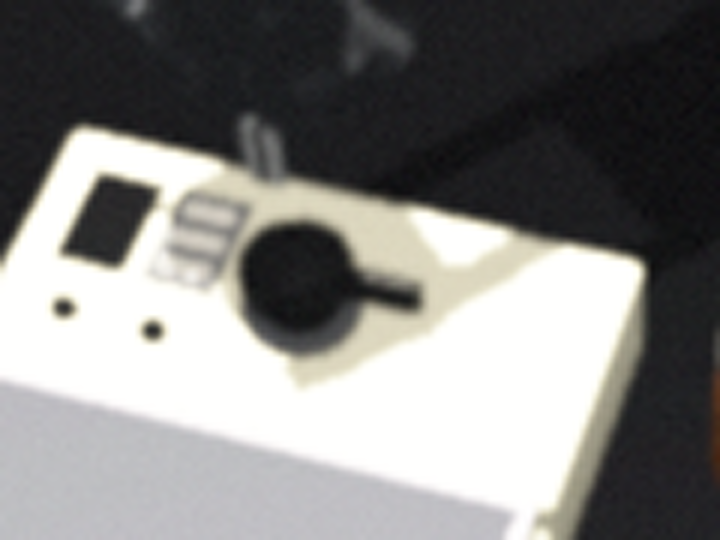

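```bash
python3 - <<'E'
from h import *
u,v=proj("scene",[.53,-.05,.09]);u,v=int(u),int(v)
s=arm.sense()
for X in (s["eef_pos"],s["eef_pos"]+[0,0,.02],[.5405,-.0763,.1]):
    print((proj("scene",X)-[u-60,max(0,v-45)])*6)
E
python3 st.py 3 top wrist
```

```text
[282.86315605 231.08930833]
[277.82863549 199.96780042]
[293.19548453 246.05393798]
clk 2.55 TCP in shaker mm [ -0.7  -4.  107.5] yaw 0.302 tilt [0.002  0.0007] F [-0.06  0.68  0.7 ] g 0.0
```

View pics/top3.png

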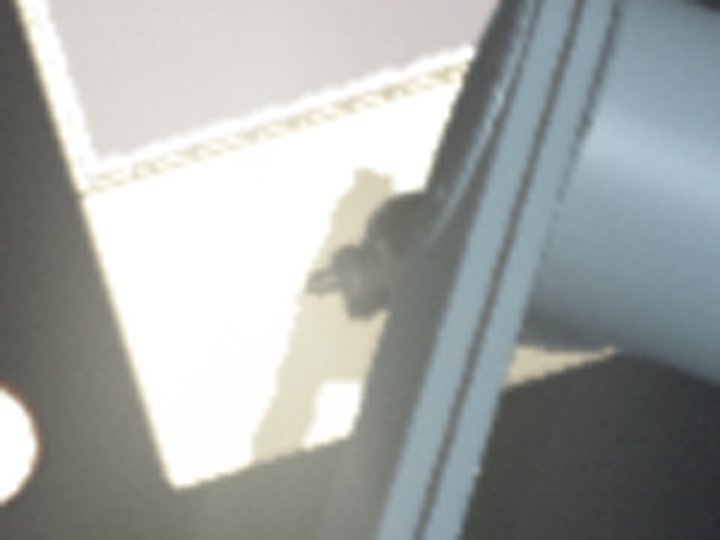

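View pics/wrist3.png

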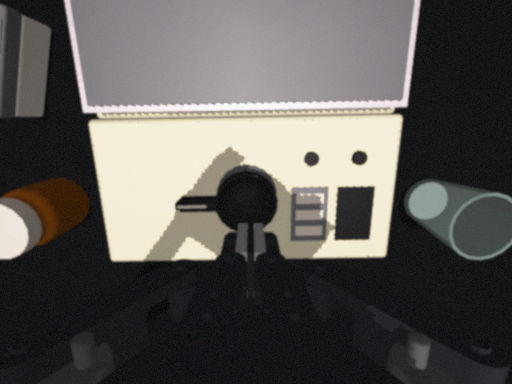

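```bash
python3 - <<'E'
import cv2,numpy as np
a=[cv2.resize(np.clip(cv2.imread(f"pics/wrist{i}.png")[195:265,215:285].astype(float)**.6*9.5,0,255).astype(np.uint8),(390,390),interpolation=cv2.INTER_CUBIC) for i in(1,3)]
cv2.imwrite("pics/wz.png",np.hstack(a))
b=cv2.imread("pics/scene2.png")[60:330,150:450];cv2.imwrite("pics/sz.png",cv2.resize(np.clip(b.astype(float)**.6*9.5,0,255).astype(np.uint8),None,fx=2,fy=2))
E
```

```text
(no output)
```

View pics/wz.png

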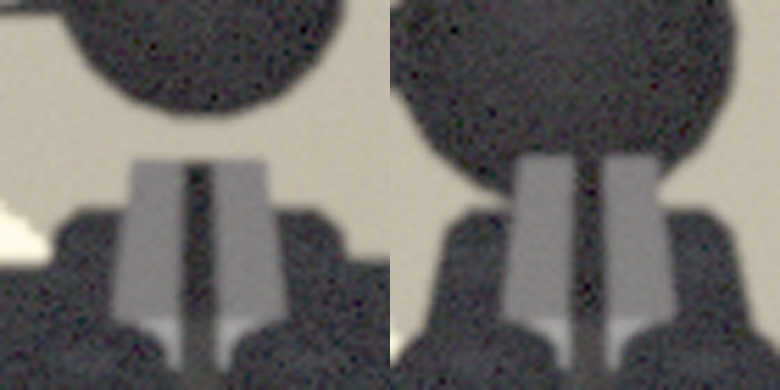

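View pics/sz.png

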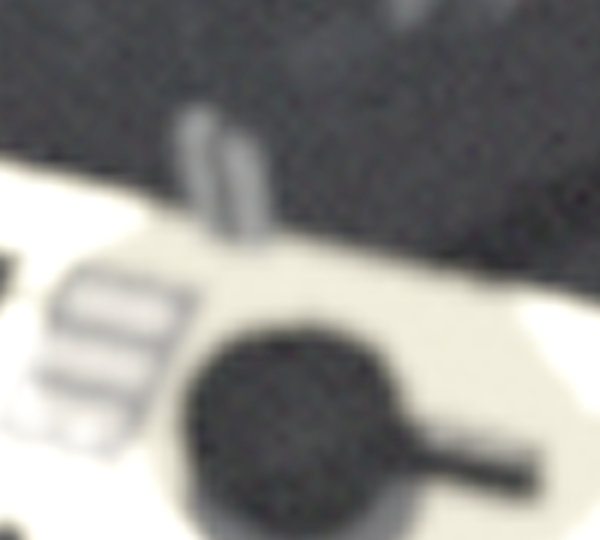

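In the scene view the visible pads end at zoomed (270,182), above the point (283,231) where the reported TCP projects. The wrist view agrees, so the visible tip may sit behind the TCP. I'll correct the 4 mm sideways drift and go down in small steps, watching the force.

>>> play_rows --plan "1 -4 2 0 0 0 1; 0 0 2 0 0 0 1; 0 0 0 0 0 0 1"

```text
clock: 3.02
eef_pos: [0.5418, -0.0756, 0.1046]
orientation: [[0.955, 0.298, 0.005], [0.298, -0.955, -0.0], [0.004, 0.001, -1.0]]
contact_force: [0.7, -0.2, -0.4]
grip_width: -0.001
```

```bash
python3 st.py 4 wrist scene;python3 - <<'E'
from h import *
u,v=proj("scene",[.53,-.05,.09]);u,v=int(u),int(v)
s=arm.sense();R=s["orientation"]
for a in(.011,-.011):print((proj("scene",s["eef_pos"]+R[:,0]*a)-[u-60,max(0,v-45)])*6)
print(s["joint_pos"])
E
```

```text
clk 3.02 TCP in shaker mm [  1.4   0.3 104.6] yaw 0.303 tilt [ 0.0045 -0.0001] F [ 0.66 -0.17 -0.44] g -0.001
[281.12357912 262.27656857]
[300.99222429 221.41530125]
[-3.43846750e-01  3.24311003e-01  1.66961712e+00  1.58380504e-03
  1.14323946e+00  9.23695881e-01]
```

View pics/scene4.png

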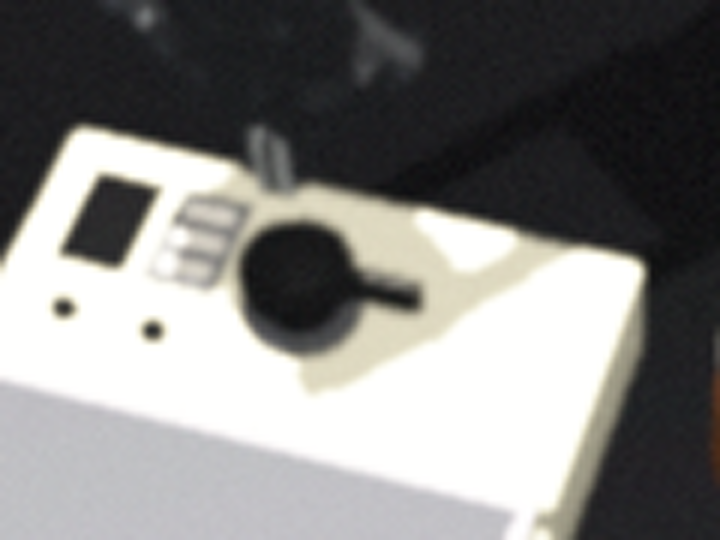

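View pics/wrist4.png

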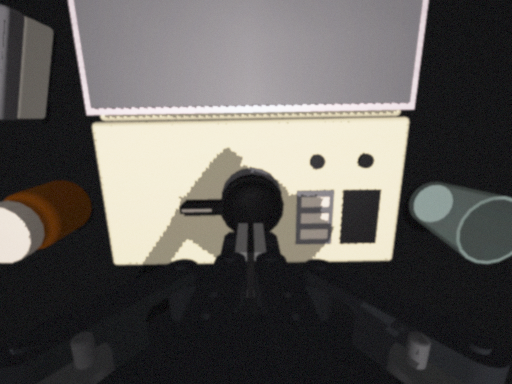

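>>> play_rows --plan "-1 0 4 0 0 0 1; 0 0 4 0 0 0 1; 0 0 0 0 0 0 1"

```text
clock: 3.5
eef_pos: [0.5407, -0.0761, 0.096]
orientation: [[0.955, 0.298, 0.004], [0.298, -0.955, -0.0], [0.004, 0.001, -1.0]]
contact_force: [0.1, 0.6, -0.4]
grip_width: -0.0
```

```bash
python3 st.py 5 scene
```

```text
clk 3.50 TCP in shaker mm [ 0.3  0.1 96. ] yaw 0.303 tilt [ 0.0043 -0.0001] F [ 0.07  0.56 -0.43] g -0.0
```

View pics/scene5.png

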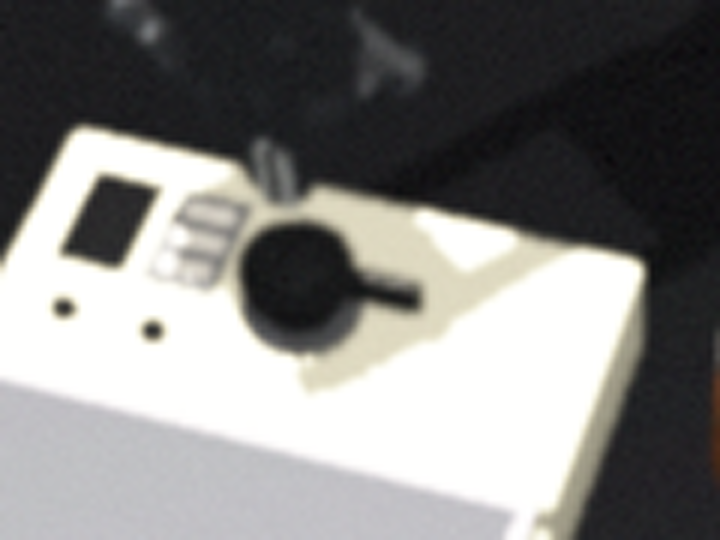

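>>> play_rows --plan "0 0 4 0 0 0 1; 0 0 4 0 0 0 1; 0 0 4 0 0 0 1; 0 0 4 0 0 0 1; 0 0 0 0 0 0 1"

```text
clock: 4.18
eef_pos: [0.5409, -0.0761, 0.0788]
orientation: [[0.955, 0.298, 0.004], [0.298, -0.955, -0.0], [0.004, 0.001, -1.0]]
contact_force: [-0.3, 0.5, -0.0]
grip_width: 0.001
```

```bash
python3 st.py 6 scene wrist
```

```text
clk 4.17 TCP in shaker mm [ 0.4  0.1 78.8] yaw 0.302 tilt [ 0.0044 -0.    ] F [-0.26  0.52 -0.04] g 0.001
```

View pics/scene6.png

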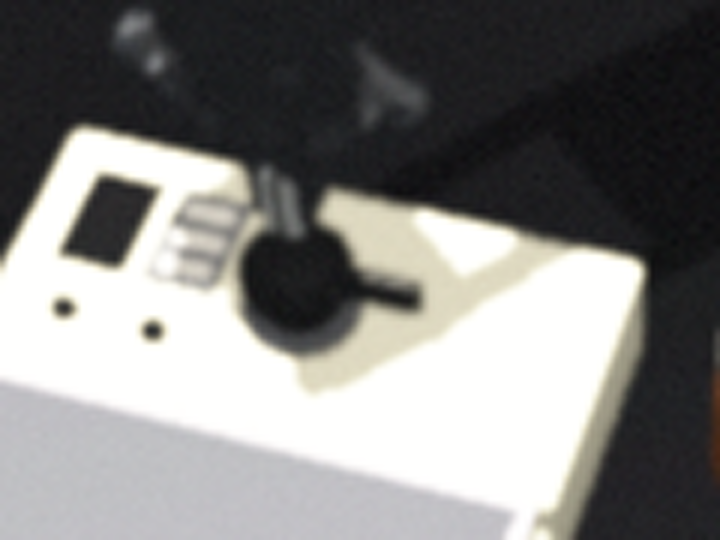

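View pics/wrist6.png

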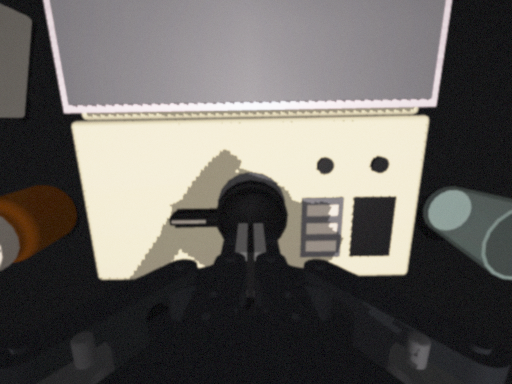

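```bash
python3 - <<'E'
from h import *
s=arm.sense();p=arm.camera_params("wrist");T=p["tool_from_camera"];R=s["orientation"];t=s["eef_pos"]
C=R@T[:3,3]+t
def wr(u,v,z):
    d=R@T[:3,:3]@np.array([(u-p["cx"])/p["fx"],(v-p["cy"])/p["fy"],1]);return (C+d*(z-C[2])/d[2]).round(4)
im=cv2.imread("pics/wrist6.png");cv2.imwrite("pics/w6z.png",cv2.resize(np.clip(im[150:290,160:300].astype(float)**.6*9.5,0,255).astype(np.uint8),None,fx=4.2,fy=4.2,interpolation=cv2.INTER_CUBIC))
print("lever tip",wr(172,218,.094),"console corners",wr(74,121,.06),wr(428,117,.06),wr(98,279,.06),wr(408,274,.06))
print("head ctr",wr(252,208,.09))
a=.308;B=np.array([.5405,-.0763]);M=np.array([[np.cos(a),-np.sin(a)],[np.sin(a),np.cos(a)]])
for q in[(.065,.13),(.065,-.13),(-.065,.13),(-.065,-.13)]:print((B+M@q).round(4))
E
```

```text
lever tip [ 0.5293 -0.0264  0.094 ] console corners [0.5651 0.063  0.06  ] [ 0.6427 -0.1766  0.06  ] [0.4436 0.0261 0.06  ] [ 0.5243 -0.218   0.06  ]
head ctr [ 0.55   -0.0743  0.09  ]
[0.563  0.0673]
[ 0.6419 -0.1805]
[0.4391 0.0279]
[ 0.518  -0.2199]
```

View pics/w6z.png

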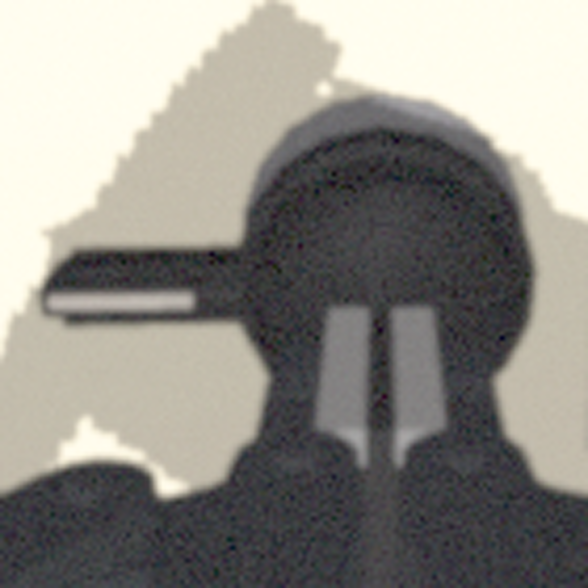

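The corners agree with the pose to about 5 mm. There is still no contact at z = 0.079, so the tip really does end behind the reported TCP. I'll keep feeling downward.

>>> play_rows --plan "0 0 3 0 0 0 1; 0 0 3 0 0 0 1; 0 0 0 0 0 0 1"

```text
clock: 4.65
eef_pos: [0.5414, -0.0763, 0.0731]
orientation: [[0.955, 0.298, 0.006], [0.298, -0.955, -0.0], [0.005, 0.002, -1.0]]
contact_force: [0.4, -0.3, 0.9]
grip_width: 0.002
```

```bash
python3 st.py 7 scene
```

```text
clk 4.65 TCP in shaker mm [ 0.9 -0.3 73.1] yaw 0.302 tilt [ 0.0057 -0.0005] F [ 0.35 -0.29  0.94] g 0.002
```

View pics/scene7.png

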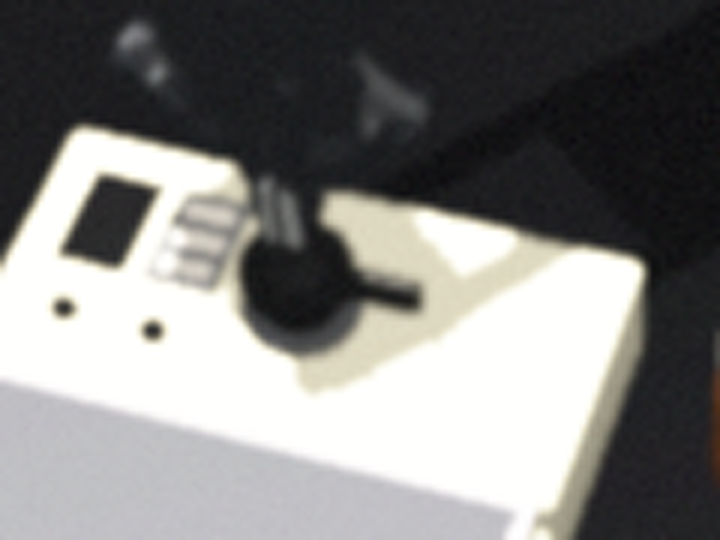

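>>> play_rows --plan "-1 0 3 0 0 0 1; 0 0 3 0 0 0 1; 0 0 0 0 0 0 1"

```text
clock: 5.08
eef_pos: [0.5405, -0.0766, 0.0669]
orientation: [[0.955, 0.298, 0.006], [0.298, -0.955, -0.001], [0.006, 0.002, -1.0]]
contact_force: [0.2, -0.8, -0.3]
grip_width: -0.001
```

```bash
python3 st.py 8 scene
```

```text
clk 5.08 TCP in shaker mm [-0.1 -0.3 66.9] yaw 0.302 tilt [ 0.006  -0.0006] F [ 0.18 -0.81 -0.28] g -0.001
```

View pics/scene8.png

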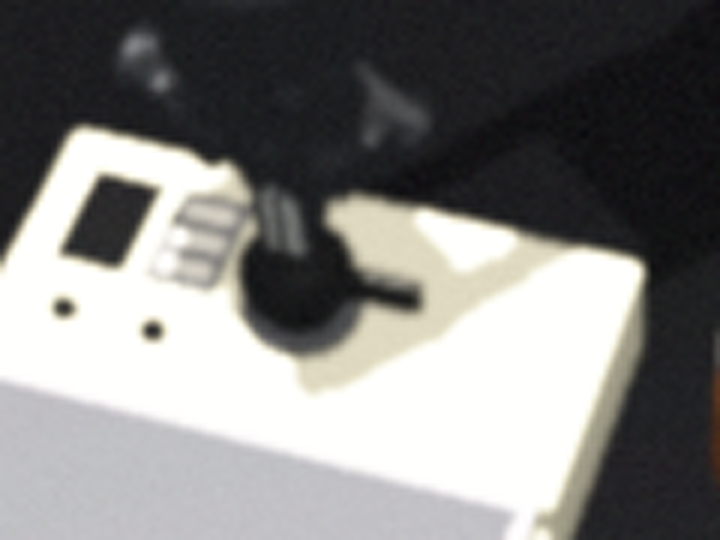

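>>> play_rows --plan "0 0 3 0 0 0 1; 0 0 3 0 0 0 1; 0 0 0 0 0 0 1"

```text
clock: 5.5
eef_pos: [0.5407, -0.0767, 0.0606]
orientation: [[0.955, 0.298, 0.006], [0.298, -0.955, -0.001], [0.006, 0.003, -1.0]]
contact_force: [-0.4, -0.5, -0.0]
grip_width: 0.004
```

```bash
python3 st.py 9 wrist
```

```text
clk 5.50 TCP in shaker mm [ 0.1 -0.5 60.6] yaw 0.302 tilt [ 0.0063 -0.0007] F [-0.43 -0.51 -0.  ] g 0.004
```

View pics/wrist9.png

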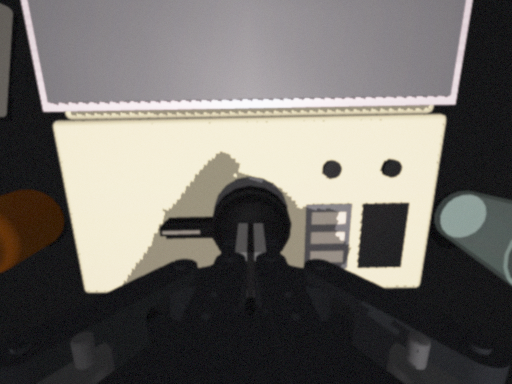

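>>> play_rows --plan "0 0 3 0 0 0 1; 0 0 2 0 0 0 1; 0 0 0 0 0 0 1"

```text
clock: 5.92
eef_pos: [0.5413, -0.0769, 0.0568]
orientation: [[0.955, 0.298, 0.008], [0.298, -0.955, -0.001], [0.007, 0.004, -1.0]]
contact_force: [-1.3, 0.2, 4.5]
grip_width: 0.001
```

```bash
python3 st.py 10 scene
```

```text
clk 5.92 TCP in shaker mm [ 0.6 -0.8 56.8] yaw 0.303 tilt [ 0.0077 -0.0014] F [-1.33  0.15  4.5 ] g 0.001
```

View pics/scene10.png

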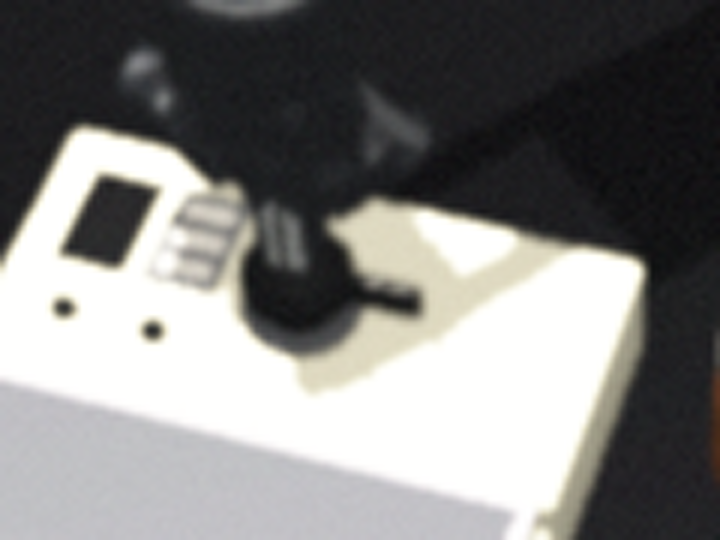

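Contact at reported z ≈ 0.058, so the physical tip is about 42 mm behind the reported TCP, which matches the image geometry. Now I'll press.

>>> play_rows --plan "0 0 3 0 0 0 1; 0 0 3 0 0 0 1; 0 0 2 0 0 0 1; 0 0 0 0 0 0 1"

```text
clock: 6.48
eef_pos: [0.5415, -0.0769, 0.0504]
orientation: [[0.954, 0.298, 0.009], [0.298, -0.954, -0.002], [0.008, 0.004, -1.0]]
contact_force: [-2.0, 0.9, 5.8]
grip_width: -0.003
```

>>> play_rows --plan "0 0 2 0 0 0 1; 0 0 1 0 0 0 1"

```text
clock: 6.72
eef_pos: [0.5418, -0.0771, 0.05]
orientation: [[0.954, 0.299, 0.01], [0.299, -0.954, -0.003], [0.009, 0.006, -1.0]]
contact_force: [-4.3, 0.5, 11.0]
grip_width: 0.001
```

>>> play_rows --plan "0 0 -3 0 0 0 1; 0 0 -6 0 0 0 1; 0 0 -15 0 0 0 1; 0 0 -15 0.006 -0.009 0 1; 0 0 0 0 0 0 1"

```text
clock: 7.35
eef_pos: [0.5418, -0.0771, 0.0916]
orientation: [[0.954, 0.299, 0.001], [0.299, -0.954, -0.0], [0.001, 0.0, -1.0]]
contact_force: [0.8, -0.7, 0.6]
grip_width: 0.0
```

```bash
python3 st.py 11 scene wrist
```

```text
clk 7.35 TCP in shaker mm [ 1.  -1.1 91.6] yaw 0.303 tilt [ 0.0008 -0.    ] F [ 0.78 -0.68  0.58] g 0.0
```

View pics/scene11.png

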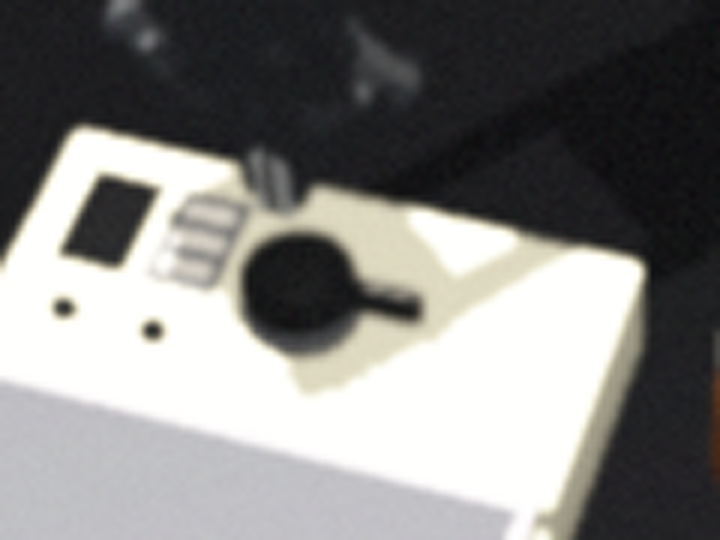

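View pics/wrist11.png

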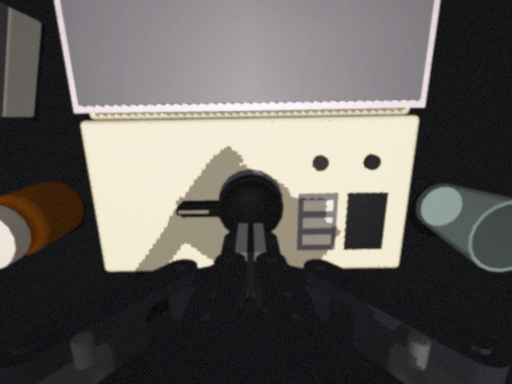

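The head's top edge in the scene view moved from row 222 to row 233 (zoomed). That is about 7 mm of sink with nothing touching it, so it is latched, and the lever is still at rest. Next I'll go to the lever's -x side.

>>> play_rows --plan "-14 -16 0 0 0 0 1; -14 -15 0 0 0 0 1; -13 -15 0 0 0 0 1; 0 0 15 0 0 0 1; 0 0 15 0 0 0 1; 0 0 0 0 0 0 1"

```text
clock: 8.2
eef_pos: [0.4828, -0.0429, 0.0562]
orientation: [[0.954, 0.298, -0.007], [0.298, -0.954, 0.003], [-0.006, -0.005, -1.0]]
contact_force: [-0.7, 0.3, -0.4]
grip_width: -0.004
```

```bash
python3 st.py 12 scene wrist
```

```text
clk 8.20 TCP in shaker mm [-44.9  49.3  56.2] yaw 0.303 tilt [-0.007   0.0028] F [-0.65  0.26 -0.44] g -0.004
```

View pics/scene12.png

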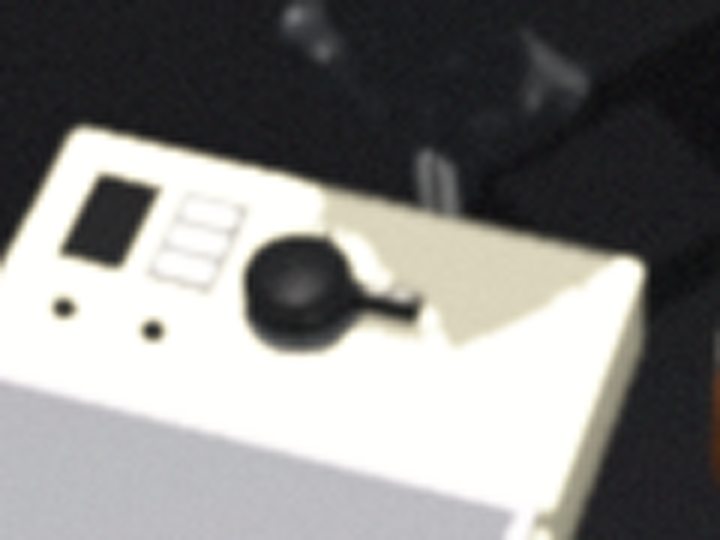

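View pics/wrist12.png

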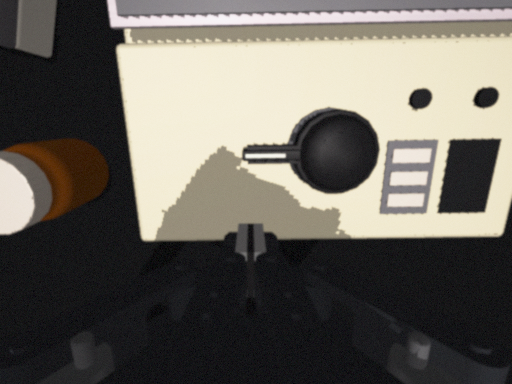

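The wrist view shows the lever end at u = 244, so it sits at y ≈ 54 mm, matching the spec. The finger is clear on the -x side. I'll shift slightly inward and drop the tip to about 76 mm.

>>> play_rows --plan "0 5 8 -0.005 0.006 0 1; 0 0 8 0 0 0 1; 0 0 5 0 0 0 1; 0 0 0 0 0 0 1"

```text
clock: 8.8
eef_pos: [0.4865, -0.049, 0.0357]
orientation: [[0.955, 0.298, 0.005], [0.298, -0.955, -0.002], [0.004, 0.003, -1.0]]
contact_force: [-0.1, 0.1, 0.4]
grip_width: 0.001
```

```bash
python3 st.py 13 scene wrist
```

```text
clk 8.80 TCP in shaker mm [-43.2  42.4  35.7] yaw 0.303 tilt [ 0.0048 -0.0018] F [-0.13  0.06  0.42] g 0.001
```

View pics/scene13.png

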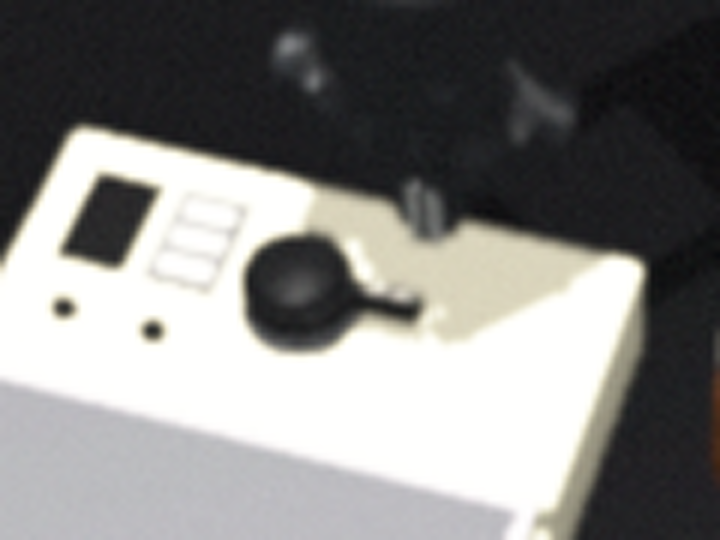

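View pics/wrist13.png

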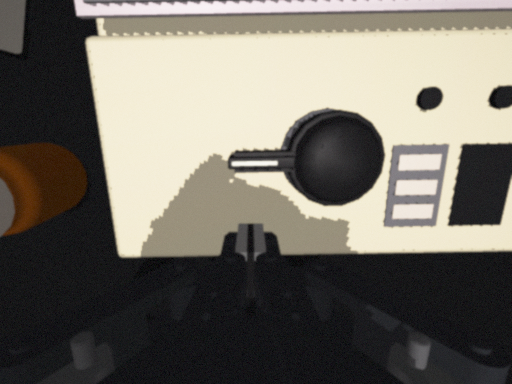

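>>> play_rows --plan "8 -2 1 0.004 -0.004 0 1; 8 0 1 0 0 0 1; 5 0 0 0 0 0 1; 0 0 0 0 0 0 1"

```text
clock: 9.4
eef_pos: [0.5088, -0.0403, 0.0347]
orientation: [[0.954, 0.299, 0.002], [0.299, -0.954, 0.0], [0.002, 0.0, -1.0]]
contact_force: [0.4, -0.1, 0.4]
grip_width: 0.002
```

```bash
python3 st.py 14 scene wrist
```

```text
clk 9.40 TCP in shaker mm [-19.2  43.9  34.7] yaw 0.303 tilt [0.0021 0.0003] F [ 0.38 -0.1   0.41] g 0.002
```

View pics/scene14.png

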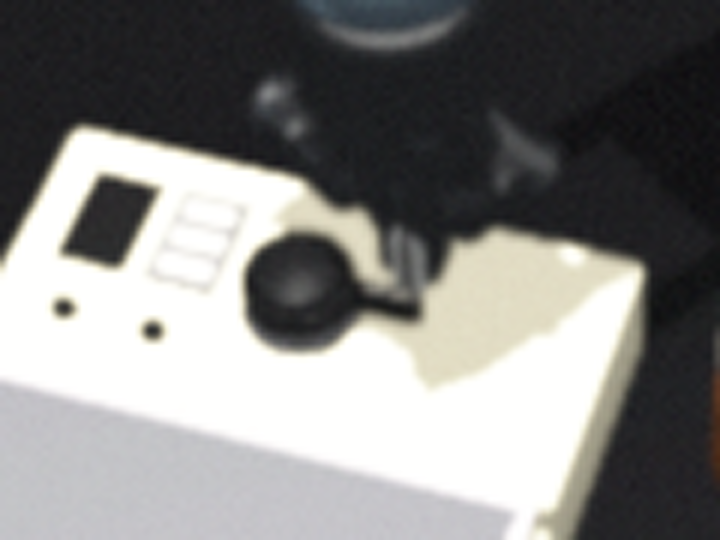

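View pics/wrist14.png

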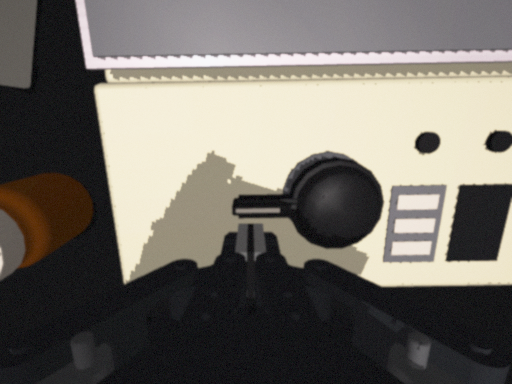

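The finger is just short of the lever at about mid free length (lever end u = 234, finger u = 250 in the wrist view). Pushing now.

>>> play_rows --plan "5 0 0 0 0 0 1; 5 0 0 0 0 0 1; 5 0 0 0 0 0 1; 5 0 0 0 0 0 1; 0 0 0 0 0 0 1"

```text
clock: 10.12
eef_pos: [0.5275, -0.0341, 0.0345]
orientation: [[0.954, 0.298, -0.0], [0.298, -0.954, 0.0], [-0.0, -0.0, -1.0]]
contact_force: [-1.5, 0.3, 0.4]
grip_width: -0.002
```

```bash
python3 st.py 15 scene wrist
```

```text
clk 10.12 TCP in shaker mm [ 0.4 44.2 34.5] yaw 0.303 tilt [-0.0004  0.0004] F [-1.52  0.26  0.43] g -0.002
```

View pics/scene15.png

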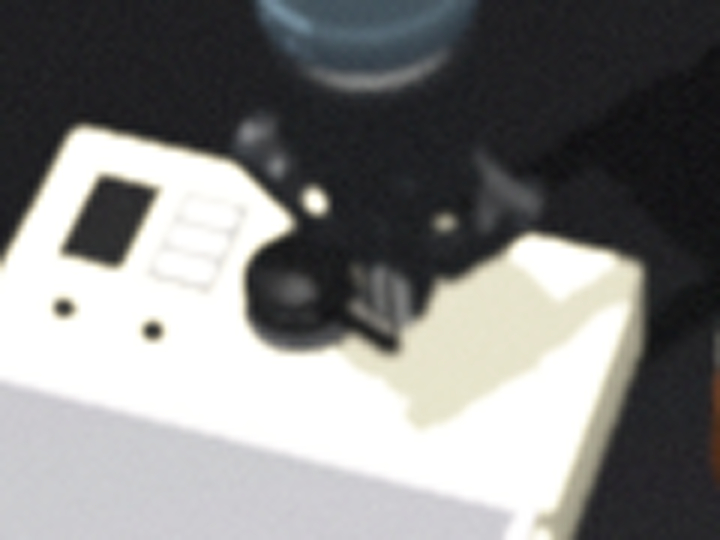

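View pics/wrist15.png

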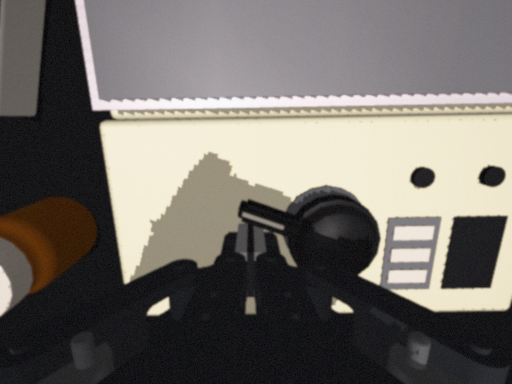

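>>> play_rows --plan "5 0 0 0 0 0 1; 5 0 0 0 0 0 1; 2 0 0 0 0 0 1; 0 0 0 0 0 0 1"

```text
clock: 10.72
eef_pos: [0.5389, -0.0302, 0.0342]
orientation: [[0.955, 0.298, -0.002], [0.298, -0.955, 0.001], [-0.001, -0.001, -1.0]]
contact_force: [-1.6, -0.7, 0.5]
grip_width: 0.001
```

```bash
python3 st.py 16 scene wrist
```

```text
clk 10.72 TCP in shaker mm [12.4 44.4 34.2] yaw 0.303 tilt [-0.0015  0.0007] F [-1.63 -0.69  0.45] g 0.001
```

View pics/scene16.png

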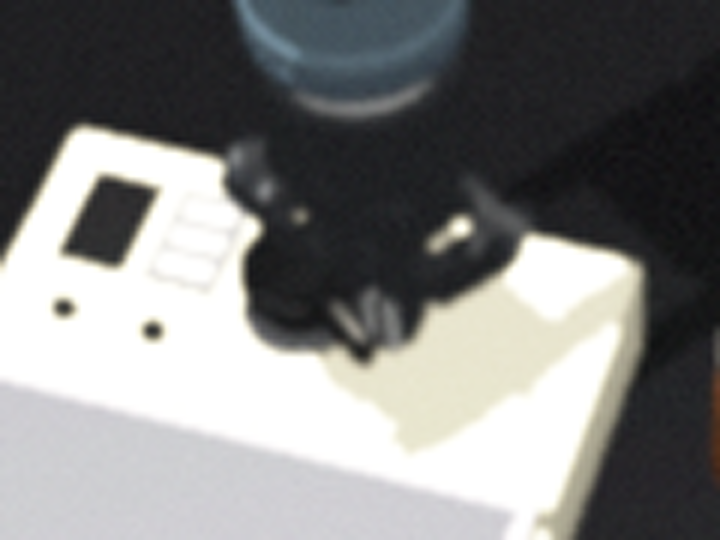

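View pics/wrist16.png

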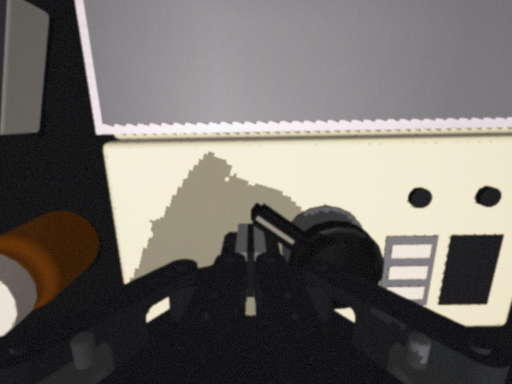

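The lever slope in the wrist view ((260,208) to (300,238)) gives about 0.64 rad, past release. I'll back off along -x, letting the lever follow.

>>> play_rows --plan "-5 0 0 0 0 0 1; -8 0 0 0 0 0 1; -8 0 0 0 0 0 1; -8 0 0 0 0 0 1; -8 0 0 0 0 0 1; -8 0 0 0 0 0 1; 0 0 0 0 0 0 1"

```text
clock: 11.7
eef_pos: [0.4927, -0.0447, 0.0347]
orientation: [[0.955, 0.297, -0.0], [0.297, -0.955, 0.001], [0.0, -0.001, -1.0]]
contact_force: [-0.7, 0.1, 0.5]
grip_width: 0.003
```

```bash
python3 st.py 17 scene wrist
```

```text
clk 11.70 TCP in shaker mm [-36.   44.6  34.7] yaw 0.302 tilt [-0.0002  0.0006] F [-0.71  0.08  0.51] g 0.003
```

View pics/scene17.png

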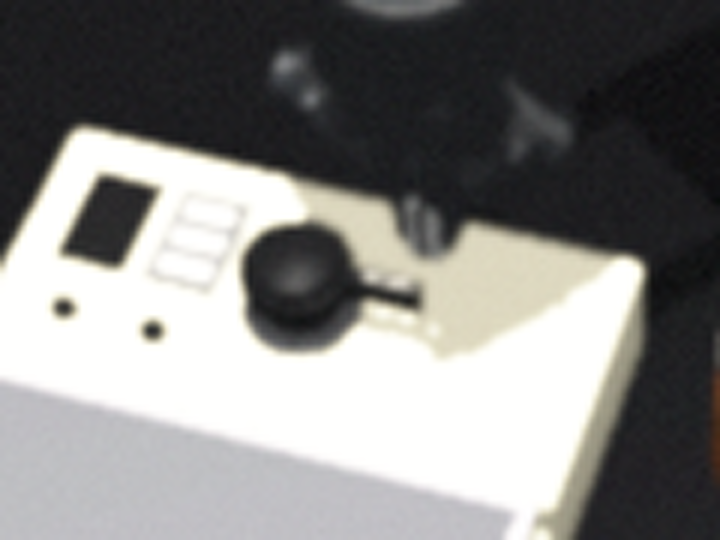

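View pics/wrist17.png

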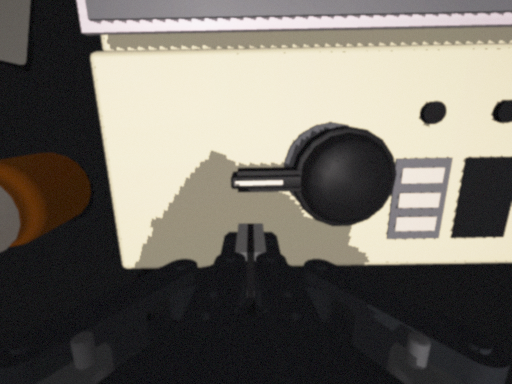

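The head's top edge is back at row 223, so the button has popped up. The lever is back at rest with its end at (418,297), as at the start. I'll retreat upward and check the bystanders.

>>> play_rows --plan "-5 0 -20 0 0 0 1; 0 0 -30 0 0 0 1; 0 0 -30 0 0 0 1; 0 0 0 0 0 0 1; 0 0 0 0 0 0 1"

```text
clock: 12.42
eef_pos: [0.4894, -0.0459, 0.116]
orientation: [[0.955, 0.298, 0.0], [0.298, -0.955, 0.001], [0.0, -0.001, -1.0]]
contact_force: [-0.3, -0.1, -0.1]
grip_width: -0.001
```

```bash
python3 st.py 18 scene; python3 - <<'E'
from h import *
a=arm.read_camera("scene")[:,:,::-1];cv2.imwrite("pics/full18.png",a)
b=cv2.imread("pics/scene0.png")
for n,(x0,y0,x1,y1) in dict(beaker=(125,112,165,158),jar=(278,150,310,195),box=(262,200,312,252)).items():
    print(n,np.abs(a[y0:y1,x0:x1].astype(int)-b[y0:y1,x0:x1]).mean().round(2))
E
```

```text
clk 12.43 TCP in shaker mm [-39.5  44.4 116. ] yaw 0.303 tilt [0.0001 0.001 ] F [-0.26 -0.14 -0.11] g -0.001
beaker 8.24
jar 5.72
box 10.85
```

View pics/full18.png

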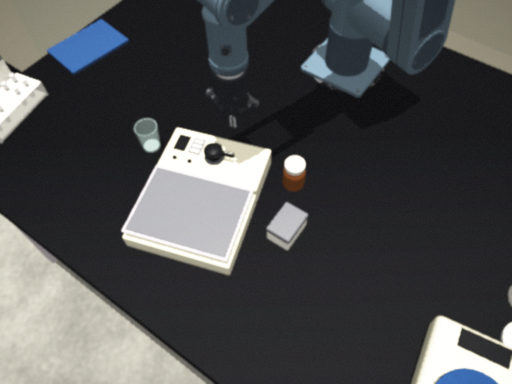

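View pics/scene18.png

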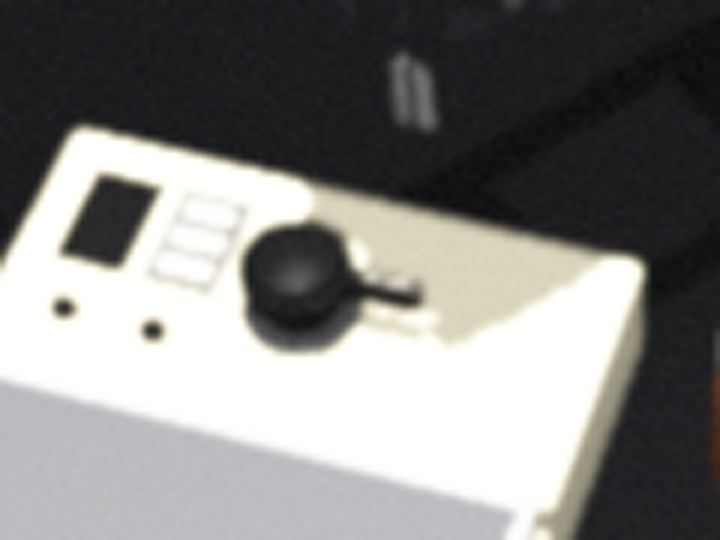

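The button is up, the lever is at rest, and the beaker (147,135), jar (294,172) and box (287,225) are where they started. The gripper is clear, so I'm handing in.

```bash
python3 -c "
from plant import arm
print(arm.hand_in(),arm.sense()['clock'])"
```

```text
the job is handed in; nothing more can be done
the job is handed in; nothing more can be done
```

The stop button test is done and handed in at about 12.5 s of the 38 s allowed. With the fingers shut, I pressed the head straight down to its bottom stop (11 N upward at most) and lifted off. It stayed latched about 7 mm down. I then pushed the lever clockwise to about 0.64 rad (estimated from the wrist view) at about 1.7 N and backed off.

**Last checks:**
- **Button and lever:** in the scene view the head is back at its starting height and the lever is at its rest direction.
- **Bystanders:** by eye, the jar, beaker and tip box are where they started. A picture comparison against the first view showed small average differences of 6 to 11 grey levels. I put this down to image noise and changed lighting but did not check further.
- **Contact:** the wrist force reads about zero and the gripper is well clear.

**Disagreements:**
- **Fingertip position:** the fingertips end about 42 mm behind the reported tool point. I saw this in the images, and first contact came at a reported height of about 58 mm instead of 100 mm. I used the measured offset for the rest of the job.
- **Head position:** the wrist camera put the head 5 to 10 mm farther in x than the scene and top views. I used the scene and top values, which agreed with each other to about 1 mm.

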